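Set the drum grater up for grating carrots

TASK

Get the hand-cranked drum grater ready for the carrots. Push its suction lever over, past the middle, until it snaps onto its other side and the foot is locked, and push the empty steel bowl along the counter until it stands centred below the drum's open mouth. Do not lift or tip the bowl or the grater, do not shove the grater out of its place, and leave everything else where it is.

Things in the scene. Friction and masses are not known exactly. Their poses are not given: they have to be found in the camera images.
- grater: white drum grater, loose, 2.2 kg. Origin: centre of the rubber foot's underside, z up. Foot 170 mm along own x, 130 along own y; base 54 mm high; column 64 x 54 mm centred at x +15. Own +y: the drum's side; own -y: a hanging crank, out to y -130 mm, may be swung towards +x. The suction lever is on the -x face, which looks to the robot
- barrel_mid (a point): on the axis of the grater's white barrel, straight above the column, 190 mm high. The barrel is 96 mm in diameter (collar 104), lies along the grater's y from 30 mm on the crank side of this point to 77 mm on the drum side, and carries a hopper (78 x 74 mm) with a grey pusher, 340 mm high in all
- lever_arm (a joint): suction lever, turning about the grater's x. 0 rad = released, on its stop, leaning 32 deg from upright to the grater's +y (drum side); 0.56 = upright, dead centre; 1.12 = locked, leaning 32 deg to -y (crank side) on its other stop. A spring drives it from the centre to either stop: 2 to 5 N sideways at the tip starts it, nothing at the centre, then it snaps over by itself
- lever_pivot (a point): point on the lever's hinge line, 32 mm above the counter and 112 mm in front (own -x) of the grater's origin, in line with the middle of the lever's paddle
- lever_tip (a point): middle of the lever's free end, 82 mm from the hinge line; 102 mm high at either stop, 114 mm upright. A flat grey bar 16 mm wide ends in a cross paddle 36 mm wide (along the grater's x), 32 mm long, 10 mm thick; its middle is 110 mm in front of the grater's origin and nothing is above it
- drum_mouth (a point): centre of the perforated steel drum's round open end, 190 mm above the counter, 152 mm to +y and 15 mm to +x of the grater's origin. The drum is 90 mm across here, its lowest point 145 mm up. Gratings fall out here: the bowl must stand centred below
- bowl: empty open steel bowl, loose, 0.3 kg, 60 mm high, 150 mm across the rim, 112 mm across the foot, wall 3 mm. Origin: centre of its underside
- salt_pot: white ceramic salt pot, 66 mm across, 92 mm high, behind the drum; to be left alone. Origin: centre of its underside
- peeler: vegetable peeler lying flat, 155 mm long, 12 mm high, black handle towards its -x; to be left alone. Origin on the counter, 40 mm from the handle's middle towards the blade
- carrot_a: carrot 150 mm long, 31 mm thick, on the round wooden board at the right; to be left alone. Origin below its middle
- carrot_b: second carrot on the board, the same size; to be left alone. Origin below its middle
- carrot_c: carrot 130 mm long lying on the counter beside the crank; to be left alone. Origin below its middle
- mug: white mug, 80 mm across (handle 30 mm more), 80 mm high; to be left alone. Origin: centre of its underside
- jar: glass jar with a steel lid, 72 mm across, 85 mm high; to be left alone. Origin: centre of its underside
Things that resemble listed ones, but are neither listed nor needed, are in the scene too. What is shaped like the bowl but blue is not meant.

How it is judged:
At the end, for the whole second after the job is handed in: Lever on its locked side (beyond 1.0 of 1.12 rad); bowl flat on the counter, its centre within 35 mm of straight below the middle of the drum's mouth; grater flat, within 40 mm of its first place; both at rest; everything else within 30 mm of its first place (value of joint lever_arm above 1 rad and horizontal distance between bowl and drum_mouth below 0.035 m and angle between bowl's own z axis and vertical below 0.06 rad and height (world z) of each of bowl, grater below 0.005 m and linear speed of each of bowl, grater below 0.01 m/s and angle between grater's own z axis and vertical below 0.04 rad and distance of grater from where it was at the start of the episode below 0.04 m and distance of each of salt_pot, peeler, carrot_a, carrot_b, carrot_c, mug, jar from where it was at the start of the episode below 0.03 m); the robot touches nothing.
It fails at once if the bowl was lifted or tipped (height (world z) of bowl above 0.012 m or angle between bowl's own z axis and vertical above 0.3 rad).
It fails at once if the grater was lifted or tipped (height (world z) of grater above 0.012 m or angle between grater's own z axis and vertical above 0.12 rad).
It fails at once if the grater was shoved more than 40 mm from its place (distance of grater from where it was at the start of the episode above 0.04 m).
It fails at once if something else on the counter was moved more than 30 mm (distance of any of salt_pot, peeler, carrot_a, carrot_b, carrot_c, mug, jar from where it was at the start of the episode above 0.03 m).
It also fails if it takes over 64 s, if anything falls off the work surface, if the arm or the gripper's body presses on something with over 40 N, if the wrist force passes 120 N, or if a joint passes its speed limit or range.

ROBOT

A 6-joint arm with a two-finger parallel gripper is mounted at the origin on the work surface. World frame = base frame: x ahead of the robot, y to its left, z up, the work surface at z = 0. Lengths are in m, angles in rad, forces in N, time in s.
With the tool pointing down it reaches from about 0.35 to 0.85 m from the base axis. Payload 8.1 kg.
Tool frame: the origin (TCP) lies on the centre line of the jaws, within the pads' length; the fingertips stand 19 mm ahead of it and the grasp point (between the pads) is the TCP; x points along the fingers, z is the direction in which the jaws open and shut, and the axes are right-handed (so a half turn about x gives the same grasp; the last joint's range is limited). The gripper opens to 93 mm and grips with 3 to 60 N. Pads are 15 mm wide; open, the fingers measure 128 mm over their backs; the gripper's body (75 mm by 188 mm) begins 65 mm behind the grasp point.
Start: joints at [1.139, 0.13, 1.488, -0, 1.523, -0.085], TCP at [0.204, 0.564, 0.238] pointing down, gripper open.
Joint ranges: [-2.96, 2.96], [-0.89, 2.26], [0.02, 2.5], [-1.34, 4.48], [0, 2.73], [-2.66, 2.66]. Speed limits (rad/s): [2.39, 2.39, 2.79, 3.14, 3.14, 3.14].

INTERFACE

Orientations are given as a unit quaternion [x, y, z, w].
In Python, from rig import sensors, vision, manip gives the robot as it stands.
- The arm moves only by the tool carry_out, never from a script. Its argument "deltas" is a list of rows, each a list of 5 numbers: the shift along the world's x, y, z in cm, then the turn about the world's z in degrees, then the finger opening in cm, from 0 to 9.3. A call has 1 to 20 rows; each row is the pose to reach, as a shift and turn from the pose measured when the call began; what a row does not reach only later rows make up. A row lasts 1/8 s, in which the tool goes at most 62.5 mm and 10.7 degrees, less where a joint would pass 70% of its speed; a pose out of reach is approached as far as the arm can. A call with a gripper value outside its range is refused whole. The fingers move at their own pace and stop on an object; "grip_force" is the grip in N (left out, the last holds). Time passes only in rows, so rows that repeat a pose let the fingers close. It gives the time, the measured TCP pose, the force and the opening at its end, in the units of the state.
- sensors.state(): the state, without advancing time (a new reading comes with each control period).
- vision.read_camera(name): name is "side" or "top" or "wrist"; returns the picture (480x640x3 uint8, red, green, blue); there is no depth.
- vision.camera_model(name): a dict with "camera_matrix" (3x3 intrinsics, pixels), "view" (4x4, takes a point from world to camera coordinates). Camera axes: x right, y down, z forward; pixel columns grow to the right and rows downward; lengths in m; the calibration is good to about 2 mm. A picture is of the moment at which its call begins: read the wrist's pose just before it. camera_model takes no time and is no camera call; for the wrist camera it gives the pose at the moment of the call.
- manip.finish_job(): hands the job in, once; it reports no verdict.
The state is a dict: "time_s": time; "joint_pos": joint angles; "qvel": joint speeds; "tau": joint torques, N m; "tcp_pos": TCP position; "ee_rot": TCP orientation; "force": force on the tool from outside, world axes, zero at the start; "torque": the same for the moment, N m; "width": finger opening in m.
Only numpy, scipy, OpenCV 4.12 (cv2) and the standard library are available. Lean on these libraries where they do the work, as an engineer would, in place of code of your own. Each camera call takes 0.05 s, during which the arm holds its last target.

## Working session

There is one attempt and no reset: what is moved stays moved. The work goes in short steps, Python scripts to look and compute and a tool call to move; the robot and the scene stay as the last step left them, time stands still between calls to the robot, and variables do not carry over. Pictures are saved under pics/ and viewed, and the job is handed in when it is done.

Besides the shell and the picture viewer there is one more tool, called after "Emit:" as name(argument=value, ...) on one line, values as JSON. carry_out: Moves the arm, as the interface text tells. Its arguments: {"type":"object","properties":{"deltas":{"type":"array","items":{"type":"array","items":{"type":"number"}}},"grip_force":{"type":"number"}},"required":["deltas"]}

```bash
mkdir -p pics; ls
cat > h.py <<'E'
import numpy as np, cv2
from rig import sensors, vision, manip
def shot(n,f):
    m=vision.camera_model(n); im=vision.read_camera(n); cv2.imwrite('pics/'+f,cv2.cvtColor(im,cv2.COLOR_RGB2BGR)); return im,m
def ray(m,u,v):
    K=np.array(m['camera_matrix']);V=np.array(m['view']);R=V[:3,:3];t=V[:3,3]
    d=R.T@np.linalg.inv(K)@np.array([u,v,1.]);return -R.T@t,d/np.linalg.norm(d)
def onz(m,u,v,z):
    o,d=ray(m,u,v);return o+d*(z-o[2])/d[2]
def proj(m,p):
    K=np.array(m['camera_matrix']);V=np.array(m['view']);c=V[:3,:3]@np.array(p)+V[:3,3];q=K@c;return q[:2]/q[2]
def tri(a,b):
    (o1,d1),(o2,d2)=a,b
    s=np.linalg.lstsq(np.c_[d1,-d2],o2-o1,rcond=None)[0]
    p,q=o1+s[0]*d1,o2+s[1]*d2;return (p+q)/2,np.linalg.norm(p-q)
E
python3 - <<'E'
from h import *
np.set_printoptions(precision=4,suppress=True)
for n in('side','top','wrist'):
    im,m=shot(n,n+'0.png');print(n,m['camera_matrix'],ray(m,320,240))
print(sensors.state())
E
```

```text
pics
side [[478.539    0.     317.6563]
 [  0.     478.539  235.3283]
 [  0.       0.       1.    ]] (array([ 0.3998, -0.8092,  0.977 ]), array([ 0.138 ,  0.6066, -0.7829]))
top [[543.462    0.     320.5133]
 [  0.     543.462  240.6444]
 [  0.       0.       1.    ]] (array([ 0.3256, -0.114 ,  1.2723]), array([ 0.1872, -0.0204, -0.9821]))
wrist [[366.0584   0.     320.5651]
 [  0.     366.0584 239.8243]
 [  0.       0.       1.    ]] (array([0.127 , 0.5913, 0.3852]), array([ 0.2713, -0.1021, -0.957 ]))
{'time_s': 0.15, 'joint_pos': array([ 1.1386,  0.131 ,  1.4891, -0.    ,  1.523 , -0.0854]), 'qvel': array([-0.0006, -0.0036, -0.0023,  0.0008,  0.001 ,  0.0009]), 'tau': array([  0.0008, -56.0474, -49.2335,   0.0769,   0.0304,  -0.0001]), 'tcp_pos': array([0.2037, 0.5639, 0.2368]), 'ee_rot': array([-0.4065,  0.5792,  0.406 ,  0.5783]), 'force': array([-0.274 , -0.6575,  0.5495]), 'torque': array([ 0.0483,  0.0098, -0.0133]), 'width': 0.09304640027534244}
```

View pics/side0.png

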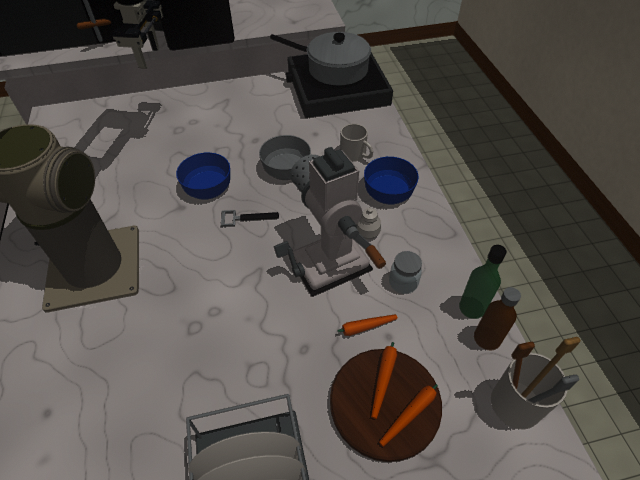

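View pics/top0.png

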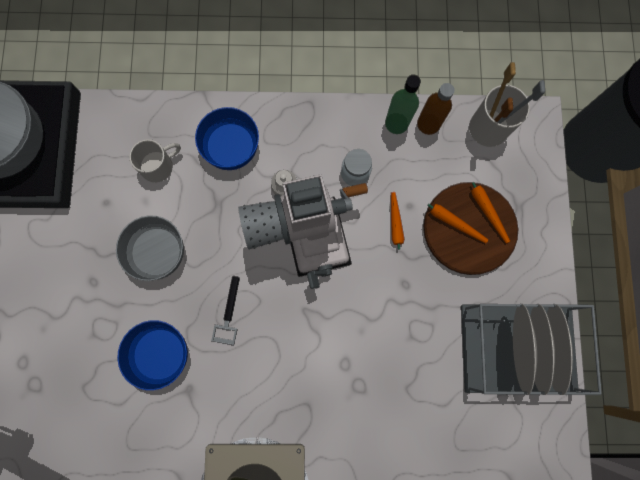

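View pics/wrist0.png

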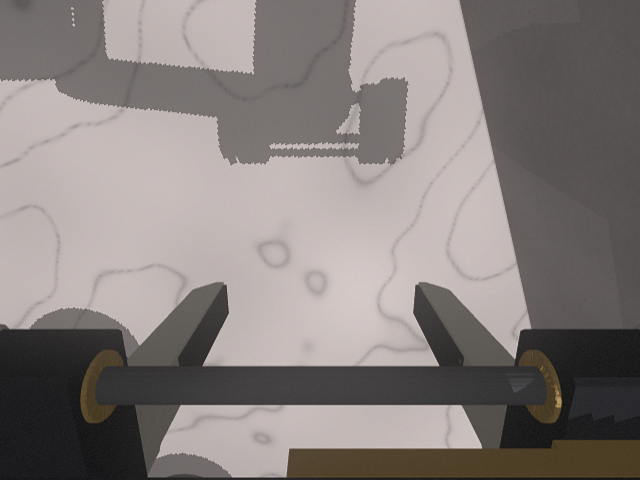

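The top view shows the steel bowl at about (151,249), with blue bowls at (227,139) and (153,355). The grater is at about (315,225), its lever at about (318,276), the drum mouth near (245,225) and the salt pot at (283,182). The steel-grey bowl fits the description and the blue ones are decoys. I'll enlarge these areas.

Run:
```python
from h import *
a=cv2.imread('pics/top0.png');b=cv2.imread('pics/side0.png')
cv2.imwrite('pics/tc.png',cv2.resize(a[150:310,100:370],None,fx=2.9,fy=2.9,interpolation=cv2.INTER_CUBIC))
cv2.imwrite('pics/sc.png',cv2.resize(b[120:310,200:430],None,fx=3.1,fy=3.1,interpolation=cv2.INTER_CUBIC))
_,m=shot('top','t1.png')
for u,v,z in [(151,249,.03),(245,225,.19),(318,275,.1),(0,0,0),(640,480,0)]: print(u,v,onz(m,u,v,z).round(3))
```

```text
151 249 [0.537 0.249 0.03 ]
245 225 [0.561 0.016 0.19 ]
318 275 [ 0.472 -0.134  0.1  ]
0 0 [1.186 0.684 0.   ]
640 480 [ 0.031 -0.857  0.   ]
```

View pics/tc.png

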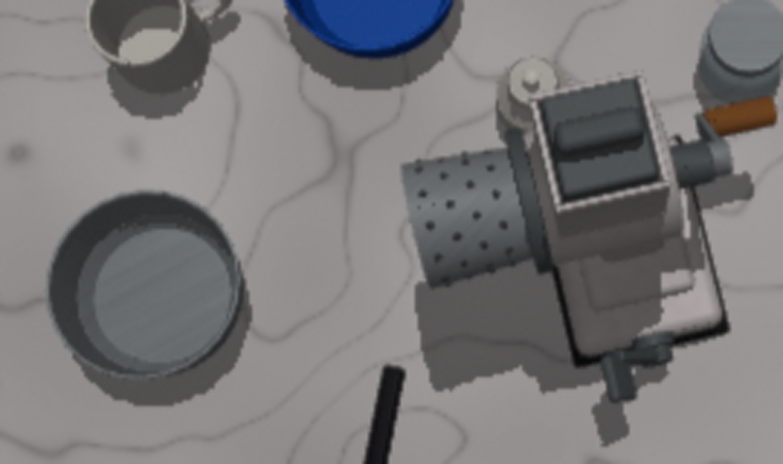

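View pics/sc.png

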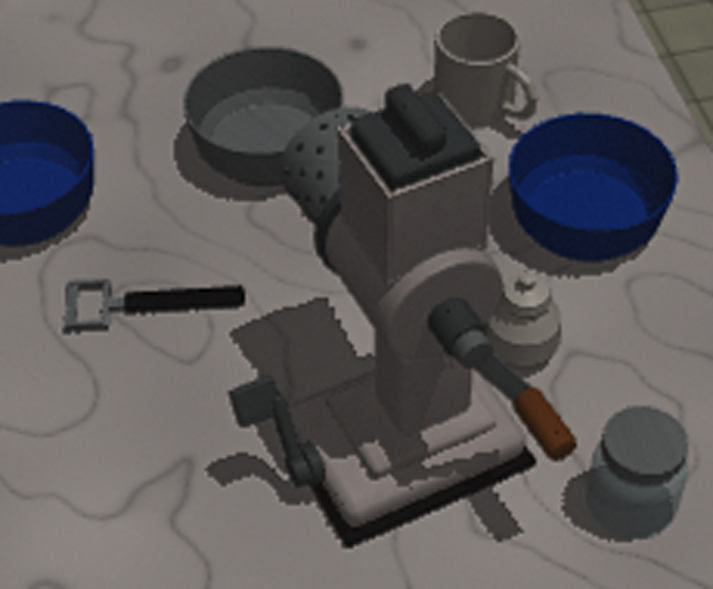

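Run:
```python
from h import *
T=vision.camera_model('top');S=vision.camera_model('side')
t=lambda u,v:(100+u/2.9,150+v/2.9); s=lambda u,v:(200+u/3.1,120+v/3.1)
A=onz(T,*t(577,366),0);B=onz(T,*t(728,330),0);print('FL',A,'FR',B,np.linalg.norm(A-B))
B2=onz(S,*s(347,546),0);C=onz(S,*s(536,463),0);print('FR',B2,'BR',C,np.linalg.norm(B2-C))
print('yaw',np.degrees(np.arctan2((A-B)[1],(A-B)[0]))-90,np.degrees(np.arctan2((C-B2)[1],(C-B2)[0])))
# bowl rim ellipse by mask
for n,M,box in(('top',T,(110,205,195,290)),('side',S,None)):
    pass
tr=lambda a,b:tri(ray(T,*t(*a)),ray(S,*s(*b)))
print('bowl rim',tr((146,285),(264,107)))
# paddle end-top corner estimates: paddle centre, hinge
print('paddle',tr((619,376),(253,400)))
print('hinge end',tr((655,350),(305,465)))
# pusher hopper corners
print('hop FL',tr((560,208),(343,133)))
print('hop FR',tr((667,184),(408,190)),'hop BR',tr((640,78),(489,160)))
```

```text
FL [ 0.48100341 -0.09145623  0.        ] FR [ 0.51162516 -0.21423696  0.        ] 0.12654169655371383
FR [ 0.51383798 -0.21394044  0.        ] BR [ 6.78027079e-01 -1.73913964e-01  1.11022302e-16] 0.16899757275608474
yaw 14.003982635857085 13.700491378186554
bowl rim (array([0.53802232, 0.24722593, 0.04347403]), np.float64(0.002583549599559583))
paddle (array([ 0.46305694, -0.12479193,  0.08717879]), np.float64(2.2132493645221065e-05))
hinge end (array([ 0.49268844, -0.15362729,  0.03059516]), np.float64(0.004185087144753451))
hop FL (array([ 0.54539869, -0.08478125,  0.30299444]), np.float64(0.0029495852378056565))
hop FR (array([ 0.56701387, -0.152217  ,  0.3066623 ]), np.float64(0.015000265507360068)) hop BR (array([ 0.631405  , -0.13471224,  0.30441386]), np.float64(0.004054857984687061))
```

Run:
```python
from h import *
np.set_printoptions(precision=4,suppress=True)
T=vision.camera_model('top');S=vision.camera_model('side')
im=cv2.imread('pics/top0.png')
g=cv2.cvtColor(im,cv2.COLOR_BGR2HSV)
for n,p,z in [('stove corner',(78,82),.05),('stove corner2',(72,207),.05),('stove c2 z0',(72,207),.0),('peeler end',(236,277),.012),('peeler blade',(236,345),.01),('salt top',(283,172),.092),('salt bot',(272,190),0),('mouth a',(238.5,206.5),.19),('mouth b',(249,248.5),.19),('blue2 R',(189,355),.06),('blue2 T',(153,321),.06),('blue1 B',(227,170),.06)]:
    print(n,onz(T,*p,z))
# bowl rim ellipse: rim pts in the crop
pts=[(48,285),(146,192),(243,285),(75,225),(215,222),(70,345),(225,340),(150,378)]
P=np.array([onz(T,100+u/2.9,150+v/2.9,.06) for u,v in pts])[:,:2]
A=np.c_[2*P,np.ones(len(P))];c=np.linalg.lstsq(A,(P**2).sum(1),rcond=None)[0];print('bowl',c[:2],np.sqrt(c[2]+c[:2]@c[:2]))
pts=[(185,100),(262,48),(343,95),(210,62),(315,60)]
P=np.array([onz(S,200+u/3.1,120+v/3.1,.06) for u,v in pts])[:,:2]
A=np.c_[2*P,np.ones(len(P))];c=np.linalg.lstsq(A,(P**2).sum(1),rcond=None)[0];print('bowl side',c[:2],np.sqrt(c[2]+c[:2]@c[:2]))
for z in (.19,): print(proj(T,(.558,.019,z)),proj(S,(.558,.019,z)))
```

```text
stove corner [0.9382 0.4432 0.05  ]
stove corner2 [0.6298 0.4297 0.05  ]
stove c2 z0 [0.6422 0.4519 0.    ]
peeler end [0.4764 0.0545 0.012 ]
peeler blade [0.3213 0.0493 0.01  ]
salt top [ 0.7063 -0.0538  0.092 ]
salt bot [ 0.6902 -0.0234  0.    ]
mouth a [0.6    0.0306 0.19  ]
mouth b [0.5131 0.0066 0.19  ]
blue2 R [0.2995 0.1439 0.06  ]
blue2 T [0.3721 0.2262 0.06  ]
blue1 B [0.7197 0.0775 0.06  ]
bowl [0.5338 0.2423] 0.0739873613983686
bowl side [0.5381 0.2402] 0.07339060014212191
[243.5364 226.6328] [306.7613 168.8505]
```

Emit:
carry_out(deltas=[[4, -2.5, 0, -8, 7], [8, -5, 0, -16, 7], [12.5, -8, 0, -24, 7], [17, -10.5, 0, -32, 7], [21.5, -13.5, 0, -40, 7], [26, -16.5, 0, -48, 7], [30, -19, 0, -56, 7], [33.2, -20.9, 0, -63, 7], [33.2, -20.9, 0, -63, 7], [33.2, -20.9, 0, -63, 7], [33.2, -20.9, 0, -63, 7]])

```text
time_s: 1.58
tcp_pos: [0.5348, 0.3559, 0.237]
ee_rot: [-0.045, 0.706, 0.045, 0.705]
force: [0.9, 0.3, 0.1]
width: 0.0701
```

Run:
```python
from h import *
shot('wrist','w1.png');shot('top','t2.png')
```

```text
(no output)
```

View pics/w1.png

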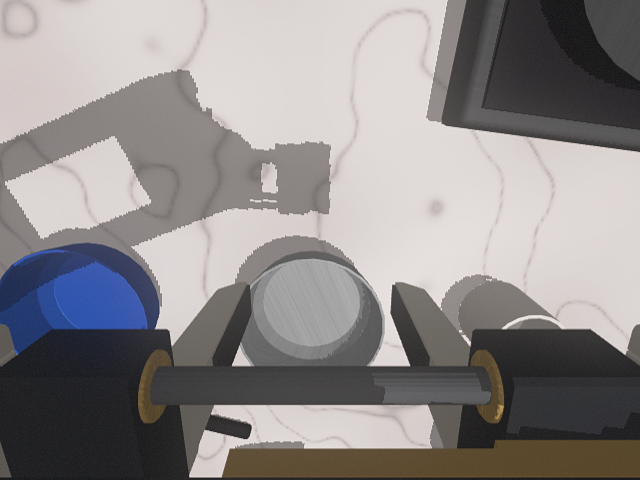

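View pics/t2.png

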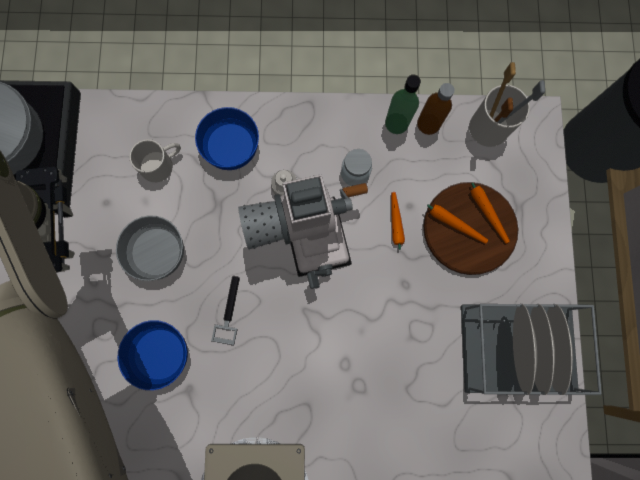

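The wrist view has the steel bowl at (313,305), centred between the fingers, with blue to the left and the mug to the right. The top view shows nothing else displaced. I'll descend behind the bowl.

Emit:
carry_out(deltas=[[0, 0, -4, 0, 7], [0, 0, -8, 0, 7], [0, 0, -12, 0, 7], [0, 0, -16, 0, 7], [0, 0, -18.5, 0, 7], [0, 0, -20, 0, 7], [0, 0, -20, 0, 7], [0, -1, -20, 0, 7], [0, -2, -20, 0, 7], [0, -2.8, -20, 0, 7], [0, -3.4, -20, 0, 7], [0.1, -4, -20, 0, 7], [0.2, -5, -20, 0, 7], [0.3, -6, -20, 0, 7], [0.4, -7, -20, 0, 7], [0.5, -7.5, -20, 0, 7], [0.5, -7.5, -20, 0, 7]])

```text
time_s: 3.8
tcp_pos: [0.5401, 0.2801, 0.037]
ee_rot: [-0.045, 0.706, 0.044, 0.705]
force: [0.3, -0.2, -0.1]
width: 0.0698
```

Run:
```python
from h import *
shot('side','s3.png')
```

```text
(no output)
```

View pics/s3.png

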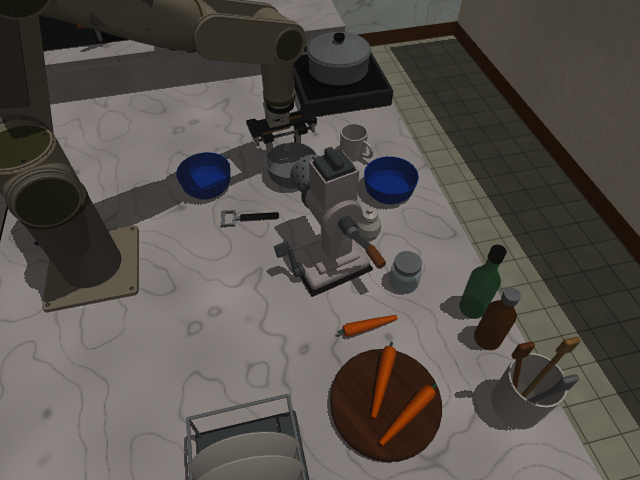

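The side view shows the bowl being pushed and standing flat, now at about (290,163). I'll keep going, then look before the last stretch.

Emit:
carry_out(deltas=[[0.1, -1, 0, 0, 7], [0.2, -2, 0, 0, 7], [0.3, -3, 0, 0, 7], [0.5, -4, 0, 0, 7], [0.6, -5, 0, 0, 7], [0.7, -6, 0, 0, 7], [0.9, -7, 0, 0, 7], [1, -8, 0, 0, 7], [1.1, -9, 0, 0, 7], [1.3, -10, 0, 0, 7], [1.4, -11, 0, 0, 7], [1.5, -12, 0, 0, 7], [1.6, -13, 0, 0, 7], [1.7, -13.6, 0, 0, 7], [1.7, -14, 0, 0, 7], [1.7, -14, 0, 0, 7]])

```text
time_s: 5.85
tcp_pos: [0.5569, 0.1399, 0.0369]
ee_rot: [-0.045, 0.706, 0.044, 0.705]
force: [0.4, -0.8, 0.3]
width: 0.07
```

Run:
```python
from h import *
a,_=shot('side','s4.png');b,_=shot('top','t4.png')
c=np.hstack([cv2.resize(a[100:330,190:430],(400,383)),cv2.resize(b[130:360,90:330],(400,383))])
cv2.imwrite('pics/c4.png',c[:,:,::-1])
```

```text
(no output)
```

View pics/c4.png

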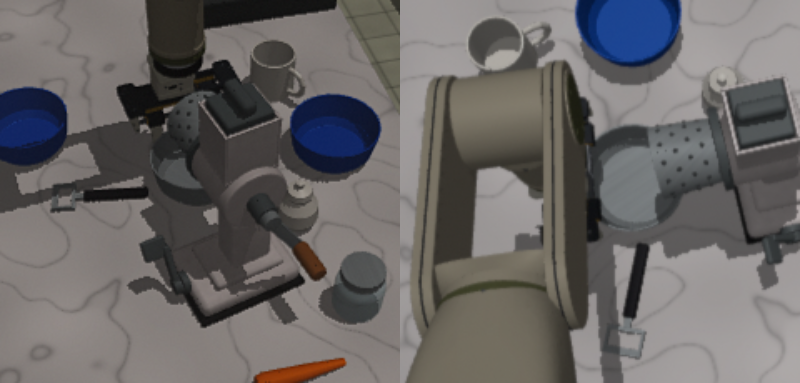

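The bowl is flat and partly under the drum, the gripper is clear of the drum mouth, and the mug and peeler haven't moved. About 4 cm remain.

Emit:
carry_out(deltas=[[0, -0.8, 0, 0, 7], [0.1, -1.6, 0, 0, 7], [0.1, -2.4, 0, 0, 7], [0.1, -3.2, 0, 0, 7], [0.2, -3.8, 0, 0, 7], [0.2, -4.2, 0, 0, 7], [0.2, -4.2, 0, 0, 7], [0.2, -4.2, 0, 0, 7]])

```text
time_s: 6.95
tcp_pos: [0.5589, 0.0981, 0.0369]
ee_rot: [-0.045, 0.706, 0.044, 0.705]
force: [-0.1, -0.3, 0.1]
width: 0.0703
```

Run:
```python
from h import *
a,_=shot('side','s5.png');b,_=shot('top','t5.png')
c=np.hstack([cv2.resize(a[100:330,190:430],(400,383)),cv2.resize(b[130:360,90:330],(400,383))])
cv2.imwrite('pics/c5.png',c[:,:,::-1])
```

```text
(no output)
```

View pics/c5.png

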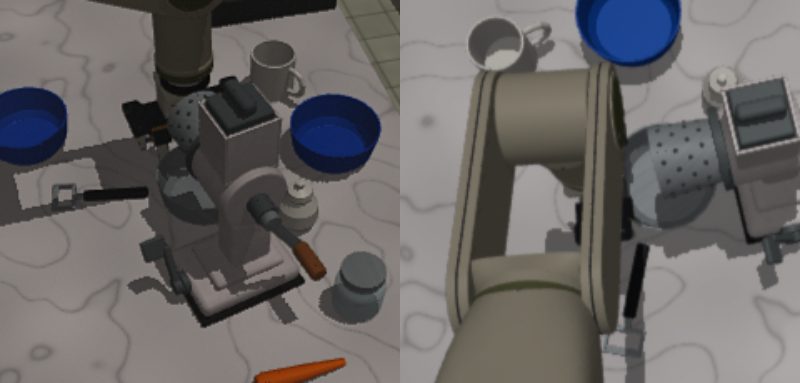

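Emit:
carry_out(deltas=[[0, 1, 0, 0, 7], [0, 3, 0, 0, 7], [0, 6, 0, 0, 7], [0, 9, 2, 0, 7], [0, 10, 6, 0, 7], [0, 10, 11, 0, 5], [0, 10, 16, 0, 3], [-4, 10, 20, 8, 0], [-8, 9, 20, 16, 0], [-12, 8, 20, 24, 0], [-15, 5, 20, 33, 0], [-16, 2, 20, 42, 0], [-16, 0, 20, 51, 0], [-16, -2, 20, 60, 0], [-16, -4, 20, 70, 0], [-16, -6, 20, 80, 0], [-16, -8, 20, 88, 0], [-16, -8, 20, 96.5, 0], [-16, -8, 20, 96.5, 0], [-16, -8, 20, 96.5, 0]])

```text
time_s: 9.55
tcp_pos: [0.3989, 0.019, 0.237]
ee_rot: [0.556, -0.437, -0.555, -0.437]
force: [-0.1, -0.6, -0.8]
width: 0.0006
```

Run:
```python
from h import *
shot('side','s6.png');shot('top','t6.png');print(sensors.state()['joint_pos'])
```

```text
[-8.04055888e-02 -4.43252623e-01  2.00418962e+00 -1.17170265e-03
  1.57945161e+00 -1.88969639e+00]
```

View pics/s6.png

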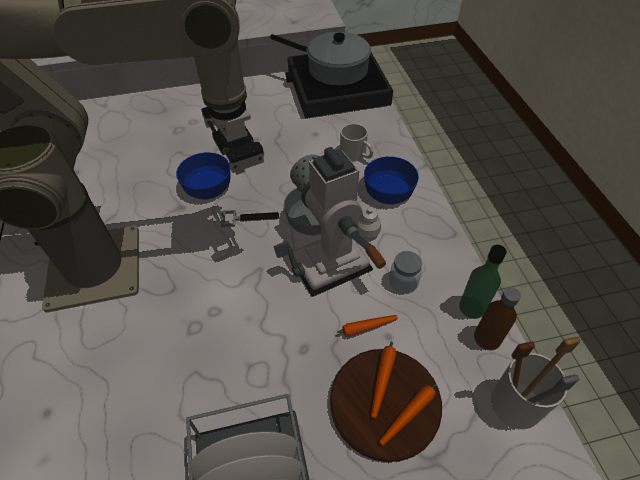

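View pics/t6.png

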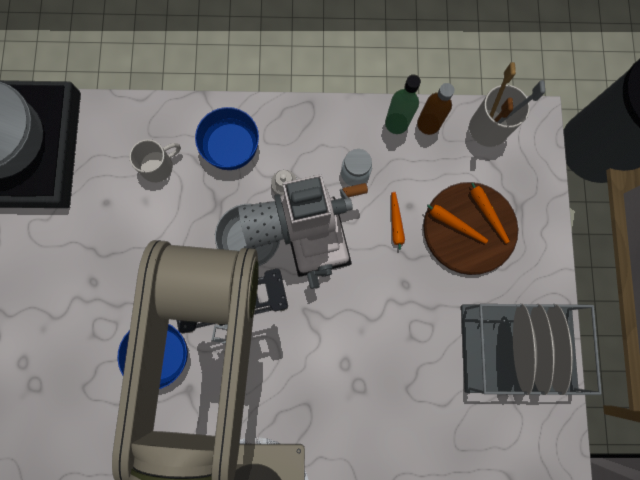

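Run:
```python
from h import *
T=vision.camera_model('top');S=vision.camera_model('side')
a=cv2.imread('pics/t6.png');b=cv2.imread('pics/s6.png')
th=np.linspace(0,2*np.pi,60)
for im,M in((a,T),(b,S)):
  for c,z,r,col in(((.557,.024),.06,.074,(0,0,255)),((.5566,.0186),0.19,.003,(0,255,0))):
    for t in th: 
        p=proj(M,(c[0]+r*np.cos(t),c[1]+r*np.sin(t),z)); im[int(round(p[1])),int(round(p[0]))]=col
c=np.hstack([cv2.resize(a[180:290,190:300],(400,400)),cv2.resize(b[140:250,260:370],(400,400))])
cv2.imwrite('pics/c6.png',c)
```

```text
(no output)
```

View pics/c6.png

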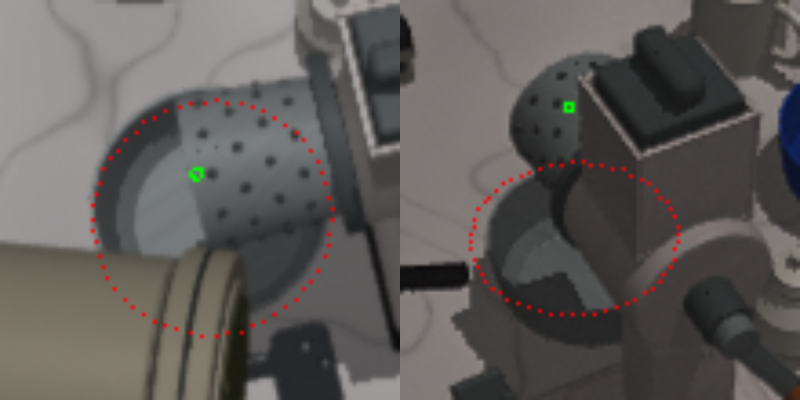

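The bowl rim in the picture gives a centre of about (0.563, 0.022), against the mouth at (0.557, 0.019), so it is within about 8 mm. Next is the lever: its tip is at about (0.462, -0.117, 0.10), and I push along (0.24, -0.97).

Emit:
carry_out(deltas=[[2, -3, 0, 0, 0], [4, -6.5, 0, 0, 0], [5.3, -9.5, 0, 0, 0], [5.3, -9.5, -4, 0, 0], [5.3, -9.5, -8, 0, 0], [5.3, -9.5, -12, 0, 0], [5.3, -9.5, -13.7, 0, 0], [5.3, -9.5, -13.7, 0, 0]])

```text
time_s: 10.65
tcp_pos: [0.4512, -0.0758, 0.0992]
ee_rot: [-0.556, 0.437, 0.556, 0.437]
force: [-0.2, 0.7, 0.1]
width: 0.0003
```

Run:
```python
from h import *
a,_=shot('side','s7.png');b,_=shot('top','t7.png')
c=np.hstack([cv2.resize(a[190:310,230:370],(400,343)),cv2.resize(b[190:330,220:360],(343,343))])
cv2.imwrite('pics/c7.png',c[:,:,::-1])
```

```text
(no output)
```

View pics/c7.png

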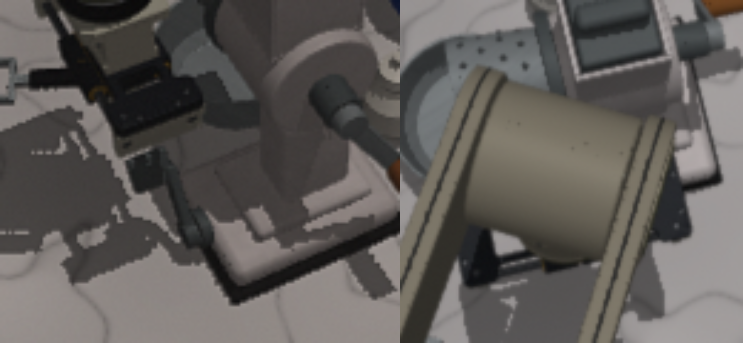

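The side view shows the fingers standing just on the drum side of the paddle (148,170 in the crop), clear of the grater. I'll push.

Emit:
carry_out(deltas=[[0.2, -0.8, 0, 0, 0], [0.4, -1.6, 0, 0, 0], [0.6, -2.3, 0, 0, 0], [0.7, -3, 0, 0, 0], [0.9, -3.7, 0, 0, 0], [1.1, -4.4, 0, 0, 0], [1.3, -5.1, 0, 0, 0], [1.4, -5.8, 0, 0, 0], [1.6, -6.5, 0, 0, 0], [1.8, -7.2, 0, 0, 0], [1.9, -7.9, 0, 0, 0], [2.1, -8.6, 0, 0, 0], [2.2, -9, 0, 0, 0], [2.2, -9, 0, 0, 0]])

```text
time_s: 12.5
tcp_pos: [0.475, -0.1666, 0.1015]
ee_rot: [0.557, -0.437, -0.555, -0.437]
force: [0.3, 0.4, -0.1]
width: -0.0
```

Run:
```python
from h import *
a,_=shot('side','s8.png');b,_=shot('top','t8.png')
c=np.hstack([cv2.resize(a[190:310,230:370],(400,343)),cv2.resize(b[190:330,220:360],(343,343))])
cv2.imwrite('pics/c8.png',c[:,:,::-1])
```

```text
(no output)
```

View pics/c8.png

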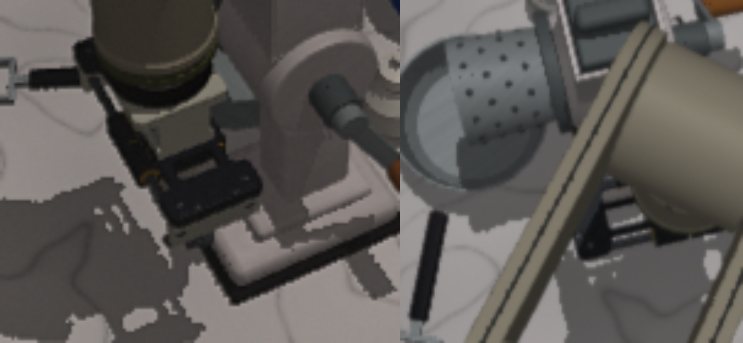

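Force is near zero, so the lever has probably snapped over. I'll back off, rise and look.

Emit:
carry_out(deltas=[[-0.3, 1.2, 0, 0, 0], [-0.6, 2.4, 0, 0, 0], [-0.6, 2.4, 4, 0, 0], [-0.6, 2.4, 9, 0, 0], [-0.6, 2.4, 14, 0, 0], [-3, 5, 15, 0, 0], [-6, 10, 15, 0, 0], [-8, 15, 15, 0, 0], [-8, 20, 15, 0, 0], [-8, 26, 15, 0, 0], [-8, 31, 15, 0, 0], [-8, 36, 15, 0, 0], [-8, 40, 15, 0, 0], [-8, 40, 15, 0, 0], [-8, 40, 15, 0, 0], [-8, 40, 15, 0, 0]])

```text
time_s: 14.6
tcp_pos: [0.3948, 0.233, 0.2515]
ee_rot: [0.557, -0.437, -0.554, -0.437]
force: [0.1, -0.1, -0.1]
width: 0.0004
```

Run:
```python
from h import *
a,_=shot('side','s9.png');b,_=shot('top','t9.png')
c=np.hstack([cv2.resize(a[130:310,230:410],(400,400)),cv2.resize(b[150:330,200:380],(400,400))])
cv2.imwrite('pics/c9.png',c[:,:,::-1]);print(sensors.state()['force'])
```

```text
[ 0.47538253  0.02081127 -0.19016118]
```

View pics/c9.png

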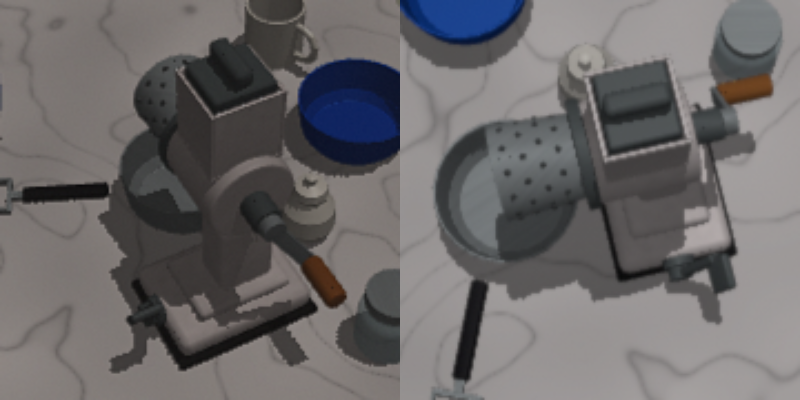

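View pics/t9.png

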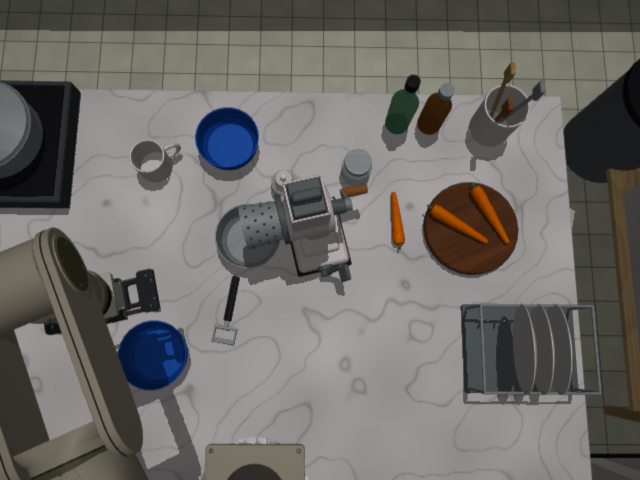

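Run:
```python
from h import *
T=vision.camera_model('top');S=vision.camera_model('side')
for p in [(.481,-.193,.088),(.4708,-.1593,.032)]: print(proj(T,p),proj(S,p))
t=lambda u,v:(200+(u-400)*.45,150+v*.45); s=lambda u,v:(230+u*.45,130+v*.45)
print('paddle',tri(ray(T,*t(722,272)),ray(S,*s(148,315))))
print('foot FL,FR',onz(T,*t(619,278),0),onz(T,*t(735,251),0))
P=np.array([onz(T,*t(*q),.06)[:2] for q in [(435,198),(449,155),(480,125),(500,120),(455,235),(480,252),(505,258),(540,250)]])
A=np.c_[2*P,np.ones(len(P))];c=np.linalg.lstsq(A,(P**2).sum(1),rcond=None)[0];print('bowl',c[:2],np.sqrt(c[2]+c[:2]@c[:2]))
a=cv2.imread('pics/s9.png')[225:305,265:345];b=cv2.imread('pics/t9.png')[235:295,295:375]
cv2.imwrite('pics/c10.png',np.hstack([cv2.resize(a,(400,400),interpolation=2),cv2.resize(b,(400,300),interpolation=2)[:300]if 0 else cv2.resize(cv2.imread('pics/t9.png')[225:305,295:375],(400,400),interpolation=2)]))
```

```text
[344.56841306 271.74018647] [294.89524502 270.64415225]
[328.28186684 279.19386167] [289.04082066 273.6040272 ]
paddle (array([ 0.48236948, -0.19395706,  0.08333781]), np.float64(0.004400159897356017))
foot FL,FR [ 0.48361272 -0.09044429  0.        ] [ 0.51363461 -0.21357132  0.        ]
bowl [0.56760298 0.02314963] 0.07202165139064669
```

View pics/c10.png

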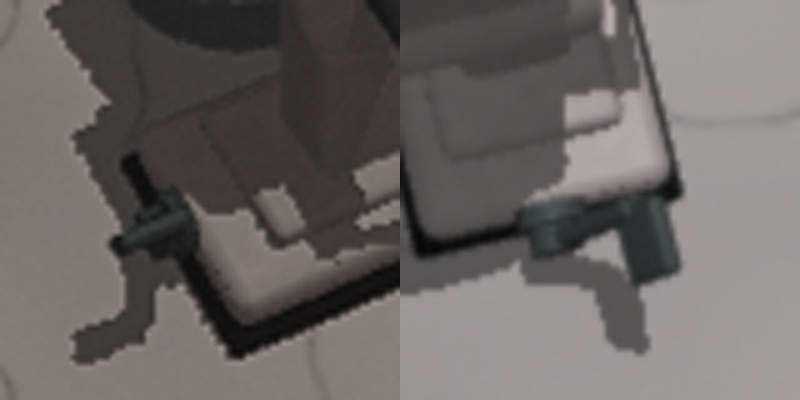

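The lever paddle matches the fully locked pose: (345,272) measured against (344.6,271.7) predicted. The bowl is about 11 mm off centre, and the foot has moved no more than 3 mm. Handing in.

```bash
python3 -c "
from rig import manip
print(manip.finish_job())"
```

```text
the job is handed in; nothing more can be done
None
```

The suction lever is over on its locked side and the steel bowl stands under the drum's mouth. The job is handed in, at about 15 s of the 64 s allowed; no verdict was reported.

I cradled the bowl between the partly open fingers and pushed it along the counter. Then I pushed the lever past centre with the closed fingers and backed the arm clear.

- **Lever:** the top view puts the paddle within 1 px of where the fully locked position should be. Matching the two views gives its position to within a few mm.
- **Bowl:** its centre is at about (0.568, 0.023) m against the mouth at (0.557, 0.019) m. That is about 11 mm off, inside the 35 mm limit. An earlier estimate by eye against a drawn rim circle gave 8 mm. It looks flat in both views.
- **Grater:** the front foot corners are within about 3 mm of where they started, which is about my measuring error.
- **Other things:** I compared the rest by eye in the pictures rather than measuring each one, and saw no movement.
- **Robot:** it was clear of everything, with no load on the tool, when I handed in.

No check failed.

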